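# Skewer three shaper collars out of their keeper and hang the stack

## Robot

A 6-joint arm with a two-finger parallel gripper is mounted at the origin on the work surface. World frame = base frame: x ahead of the robot, y to its left, z up, the work surface at z = 0. Lengths are in mm, angles in rad, forces in N, time in s.
With the tool pointing down it reaches from about 350 to 875 mm from the base axis. Payload 4.2 kg.
Tool frame: the origin (TCP) lies midway between the tips of the shut fingers; the grasp point (between the pads) lies 19 mm behind it; z points along the fingers, y is the line along which they close (so a half turn about z gives the same grasp; the last joint's range is limited). The gripper opens to 85 mm and grips with 20 to 120 N. Pads are 22 mm wide; open, the fingers measure 114 mm over their backs; the gripper's body (76 mm by 85 mm) begins 54 mm behind the grasp point. The pads swing forward as they close: fully open they stand 13 mm farther back than shut.
Start: joints at [1.57, 0.385, 0.008, 0, -1.194, -0.259], TCP at [160.523, 604.013, 231.312] pointing down, gripper open.
Joint ranges: [-3.14, 3.14], [-1.21, 2.06], [-1.07, 1.41], [-3.16, 2.05], [-2.99, -0.16], [-3.1, 3.1]. Speed limits (rad/s): [2.79, 2.79, 3.14, 3.14, 3.14, 3.14].

## Interface

Orientations are given as a unit quaternion [x, y, z, w].
In Python, from bench import arm gives the robot as it stands. The module is installed in compiled form; this text tells all that it offers.
- The arm moves only by the shell command python3 -m handwheel 'ROWS' [OPENING]. ROWS is JSON, a list of rows, each an object of numbers: "x", "y", "z": the shift along the world's x, y, z each as a share of 20 cm, from -1 to 1; "ax", "ay", "az": the turn, a rotation vector about the world's x, y, z each as a share of 90 degrees, from -1 to 1. In form: [{"x": .., "y": .., "z": .., "ax": .., "ay": .., "az": ..}, ...]. A call has exactly 8 rows; each row shifts and turns the commanded pose from where the row before left it; what a row does not reach is not made up. A row lasts 1/10 s, in which the tool goes at most 50 mm and 8.59 degrees, less where a joint would pass 70% of its speed; a pose out of reach is approached as far as the arm can. A call with a number of a shift or a turn outside -1 to 1 is refused whole. A call with a gripper value outside its range is refused whole. OPENING is the opening, from -1 (shut) to 1 (fully open), set as the call begins (- or left out, the last holds). The fingers move at their own pace and stop on an object; the grip force is fixed at half the most. Time passes only in rows, so rows that do not move let the fingers close, or fill a call up. It gives the time, the measured TCP pose, the force, the opening and the grip force at its end, in the units of the state.
- arm.read_state(): the state, without advancing time (a new reading comes with each control period).
- arm.get_image(name): name is "scene" or "top" or "wrist"; returns the picture (420x560x3 uint8, red, green, blue); there is no depth.
- arm.camera_params(name): a dict with "K" (3x3 intrinsics, pixels), "position" and "orientation" of the camera in the world. Camera axes: x right, y down, z forward; pixel columns grow to the right and rows downward; lengths in mm; the calibration is good to about 2 mm. A picture is of the moment at which its call begins: read the wrist's pose just before it. camera_params takes no time and is no camera call; for the wrist camera it gives the pose at the moment of the call.
- arm.job_done(): hands the job in; it is judged then, once.
The state is a dict: "clock": time; "joints": joint angles; "joint_vel": joint speeds; "joint_efforts": joint torques, N m; "position": TCP position; "ee_rot": TCP orientation; "contact_force": force on the tool from outside, world axes, zero at the start; "wrist_torque": the same for the moment, N m; "gripper_width": finger opening in mm; "grasp_force": force on a finger pad.
Only numpy, scipy, OpenCV 4.12 (cv2) and the standard library are available. Lean on these libraries where they do the work, as an engineer would, in place of code of your own. Each camera call takes 0.05 s, during which the arm holds its last target. There are 200 camera calls.

## Task

Take the collar skewer by its wooden handle out of the fork stand and push it gently down through all three aluminium collars in the wooden keeper block until its sprung catches have snapped out under the lowest one; how far the rod sticks out is not known, so feel for the bottom and never press hard. Lift the three collars out together on the skewer and set it softly back in the fork, hanging upright from its flange with the collars on it, then let go. Do not touch the collars with the fingers, and leave the other things on the bench where they are.

Things in the scene. Friction and masses are not known exactly. Their poses are not given: they have to be found in the camera images.
- skewer: Collar skewer, about 0.4 kg, hanging upright in the fork at the start. Origin: centre of the underside of its round steel flange (50 mm dia., 6 mm thick); z up along its axis. Handle above the flange; below it a clamp sleeve 30 mm dia. to z = -20 mm, then a steel rod 25 mm dia. Its tip lies 95 to 119 mm below the origin: the rod is clamped at a length that differs each time and is not reported.
- skewer_handle (a point): Middle of the skewer's dark wooden handle, 22 x 22 mm square (sides along the skewer's x and y), which reaches from 6 to 56 mm above the origin of the skewer. Grip it here from above.
- sleeve_end (a point): Lower end of the sleeve, where the rod comes out. The rod's nose tapers to 10 mm dia. over its last 10 mm. Four polished sprung catches stand out to 40 mm dia. at 22 mm above the tip; they fold as the rod enters a collar (up to about 10 N, most at the first), do not grip inside a bore, spring out once the tip is 24 mm below its underside, then carry the collars and do not let them back.
- collar0: Lowest aluminium collar: ring 64 mm outside, 30 mm bore, 14 mm thick, 95 g, lying flat in the keeper block. Origin: centre of its underside, z up.
- collar1: Middle collar, the same, lying on the lowest.
- collar2: Top collar, the same; its upper face is 2 mm below the rim of the keeper block.
- keeper: Fixed wooden keeper block, 96 x 96 x 82 mm high. Origin: centre of its underside, z up. A square well 68 mm wide, open at the top, holds the collars, loose sideways by up to 2 mm. Force between skewer and block, or skewer and a collar, must stay below 25 N.
- keeper_ledge (a point): Centre of the ledge in the keeper block, 38 mm above its underside, on which the lowest collar lies. Below it a square pit 52 mm wide goes down 26 mm to a rubber pad on the floor, which gives 3.5 mm at about 5 N per mm and is then hard. When the skewer's tip stands on the pad, the catches have snapped out under the lowest collar.
- fork: Fixed fork stand. Origin: on the bench below the seat; x points from the open mouth to the post, whose near face is 52 mm behind the seat. Two level steel tines, 10 mm thick, top at z = 200 mm, slot between them 34 mm wide, open to -x, closed at x = +22 mm. At x = -36 mm each tine has an upturned lip 4 mm high. Nothing of it stands above the lips.
- fork_seat (a point): Centre of the seat, level with the tine tops: here the skewer's origin belongs, its flange lying on the tines and its sleeve in the slot; axes as the fork's. To go in or out, lift the flange at least 6 mm above the tines and move along the fork's x. Set-down force must stay below 35 N.
- bit_case: Green plastic router bit case, 120 x 180 x 45 mm, bystander. Origin: centre of its underside.
- sand_block: Grey sanding block, 70 x 110 x 38 mm, bystander. Origin: centre of its underside.
- square: Steel square with wooden stock, blade 150 mm along its x, stock 120 mm along y, 14 mm high, bystander lying flat. Origin: underside at the corner.
- edge_guide: Aluminium edge guide, 220 mm along its x, 30 mm wide, 36 mm high, bystander. Origin: centre of its underside.

How it is judged (in metres and radians):
On the way, in this order (a step that is already met when the one before it is completed fails the run):
1. the skewer is pushed down through all three collars while they are in the keeper block (horizontal distance between skewer and keeper below 0.012 m and height (world z) of skewer below 0.14 m and height (world z) of each of collar0, collar1, collar2 below 0.09 m), for 0.1 s.
2. all three collars are lifted clear of the keeper block together on the skewer (height (world z) of collar0 above 0.09 m and horizontal distance between skewer and collar0 below 0.008 m and horizontal distance between skewer and collar1 below 0.008 m and horizontal distance between skewer and collar2 below 0.008 m), for 0.2 s.
At the end, for the whole second after the job is handed in: The skewer hangs at rest in the fork, released: its origin within 12 mm sideways and 5 mm in height of the seat, upright within 0.1 rad, and all three collars hang still on its rod (centres within 10 mm of its axis, undersides 90 to 180 mm above the bench) (horizontal distance between skewer and fork_seat below 0.012 m and height (world z) of skewer between 0.195 and 0.205 m and angle between skewer's own z axis and vertical below 0.1 rad and linear speed of skewer below 0.03 m/s and horizontal distance between skewer and collar0 below 0.01 m and horizontal distance between skewer and collar1 below 0.01 m and horizontal distance between skewer and collar2 below 0.01 m and height (world z) of collar0 between 0.09 and 0.18 m and height (world z) of collar1 between 0.09 and 0.18 m and height (world z) of collar2 between 0.09 and 0.18 m and linear speed of each of collar0, collar1, collar2 below 0.05 m/s); the robot touches nothing.
It fails at once if the skewer presses on the keeper block or a collar with more than 25 N (contact force between skewer and collar0 above 25 N or contact force between skewer and collar1 above 25 N or contact force between skewer and collar2 above 25 N or contact force between skewer and keeper above 25 N).
It fails at once if the loaded skewer is set down on the fork or knocked against it with more than 35 N (contact force between skewer and fork above 35 N and height (world z) of collar0 above 0.09 m).
It fails at once if the fingers touch a collar (contact force between the fingers and collar0 above 0.5 N or contact force between the fingers and collar1 above 0.5 N or contact force between the fingers and collar2 above 0.5 N).
It fails at once if a bystander is moved by more than 15 mm (distance of any of bit_case, sand_block, square, edge_guide from where it was at the start of the episode above 0.015 m).
It also fails if it takes over 64 s, if anything falls off the work surface, if the arm or the gripper's body presses on something with over 40 N, if the wrist force passes 120 N, or if a joint passes its speed limit or range.

## Working session

There is one attempt and no reset: what is moved stays moved. The work goes in short steps, Python scripts to look and compute and a shell command to move; the robot and the scene stay as the last step left them, time stands still between calls to the robot, and variables do not carry over. Pictures are saved under pics/ and viewed, at most 10 in all, crops included, and the job is handed in when it is done.

```bash
mkdir -p pics; cat > h.py <<'E'
import numpy as np, cv2
from scipy.spatial.transform import Rotation as R
from bench import arm
def cam(n):
    p=arm.camera_params(n); o=p["orientation"]
    M=R.from_quat(o).as_matrix() if np.size(o)==4 else np.array(o).reshape(3,3)
    return np.array(p["K"]),np.array(p["position"]),M
def ray(c,u,v):
    K,P,M=c; d=M@np.linalg.inv(K)@[u,v,1]; return P,d/np.linalg.norm(d)
def onz(c,u,v,z):
    P,d=ray(c,u,v); return P+d*(z-P[2])/d[2]
def proj(c,X):
    K,P,M=c; q=K@(M.T@(np.array(X)-P)); return q[:2]/q[2]
def shot(n,f):
    im=arm.get_image(n); cv2.imwrite(f"pics/{f}.png",im[:,:,::-1]); return im
E
python3 - <<'E'
from h import *
for n in ("scene","top"):
    shot(n,n+"0"); print(n,[x.round(3).tolist() for x in cam(n)])
print(arm.read_state())
E
```

```text
scene [[[519.0, 0.0, 270.448], [0.0, 519.0, 215.516], [0.0, 0.0, 1.0]], [1156.727, -548.04, 1474.06], [[0.644, 0.652, -0.4], [0.765, -0.541, 0.35], [0.012, -0.531, -0.847]]]
top [[[409.409, 0.0, 283.935], [0.0, 409.409, 207.109], [0.0, 0.0, 1.0]], [346.005, -10.357, 1335.559], [[-0.024, -0.985, 0.172], [-1.0, 0.022, -0.015], [0.011, -0.172, -0.985]]]
{'clock': 0.1, 'joints': array([ 1.56964508e+00,  3.85498065e-01,  6.76928117e-03, -4.89420981e-04,
       -1.19402527e+00, -2.58584598e-01]), 'joint_vel': array([ 0.00010125, -0.00212416,  0.00504631,  0.00257795,  0.00036993,
       -0.00075357]), 'joint_efforts': array([-8.46679177e-05, -3.93321025e+01,  1.88927847e+01,  4.19783100e+00,
       -2.60120098e-03,  1.87487913e-06]), 'position': array([160.35941398, 603.52747305, 230.3144587 ]), 'ee_rot': array([ 9.91566814e-01, -1.29592608e-01, -9.99277031e-05,  9.99961433e-04]), 'contact_force': array([ 0.46102502, -0.30413936, -0.03924857]), 'wrist_torque': array([-0.0212398 ,  0.02605532,  0.01017272]), 'grasp_force': 0.0, 'gripper_width': 85.18964845604462}
```

View pics/top0.png

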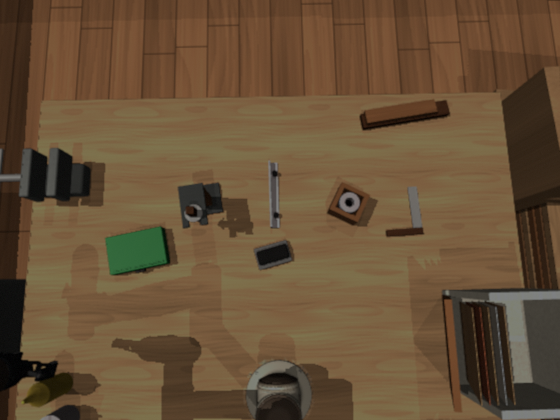

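View pics/scene0.png

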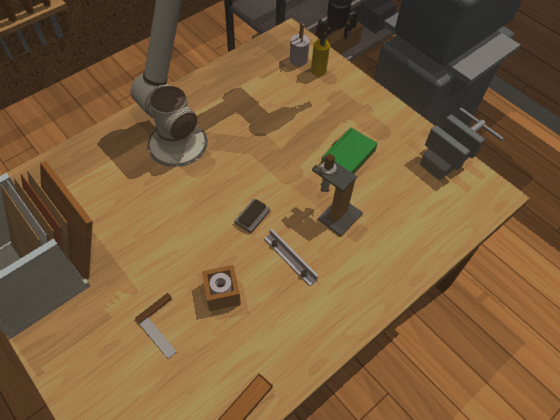

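The top view shows the skewer and fork near (193,212), the keeper near (349,203), and the edge guide between them at (274,195). In the scene view the skewer is at (328,165) and the keeper at (221,288). I'll enlarge these regions.

```bash
python3 - <<'E'
from h import *
t=cv2.imread("pics/top0.png"); s=cv2.imread("pics/scene0.png")
def c(im,x,y,w=66,h=50): return cv2.resize(im[y:y+h,x:x+w],None,fx=6,fy=6,interpolation=cv2.INTER_CUBIC)
a=np.vstack([np.hstack([c(t,165,175),c(t,316,178)]),np.hstack([c(s,305,148),c(s,190,263)])])
a=np.clip(a.astype(float)*1.8,0,255).astype(np.uint8)
cv2.imwrite("pics/crop.png",a)
E
```

```text
(no output)
```

View pics/crop.png

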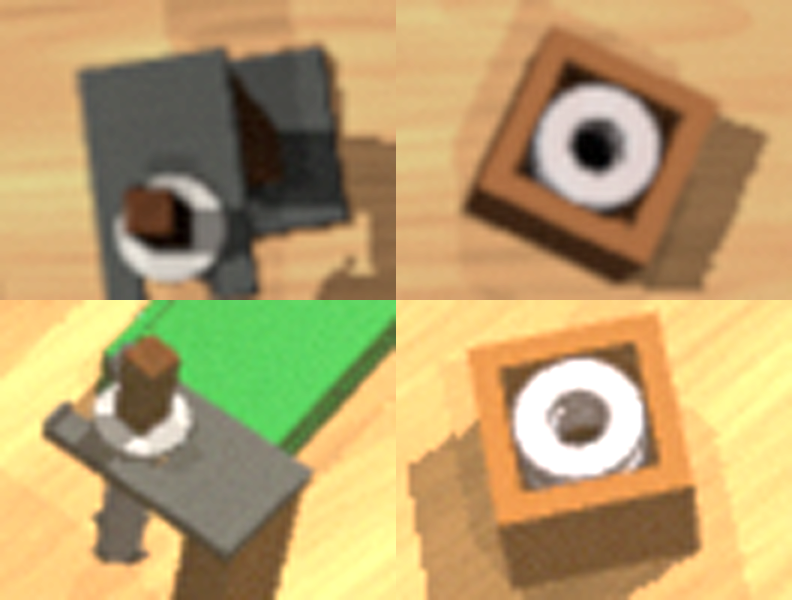

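The crops give the handle top at about (190,210) in top and (330,157.5) in scene, the flange at (193.3,213) and (328.8,167.2), and the top collar at (349.5,202.3) and (220.3,282.8). The fork's mouth points towards the robot.

```bash
python3 - <<'E'
from h import *
t,s=cam("top"),cam("scene")
def tri(a,b):
    A=np.zeros((3,3));B=np.zeros(3)
    for P,d in (ray(t,*a),ray(s,*b)):
        Q=np.eye(3)-np.outer(d,d);A+=Q;B+=Q@P
    return np.linalg.solve(A,B).round(1)
h=-.5
for n,a,b,z in (("handtop",(190,210.3),(330.3,157.5),256),("flange",(193.3,213),(328.8,167.2),206),("collar",(349.5,202.3),(220.3,282.8),80)):
    a=np.array(a)-.5;b=np.array(b)-.5
    print(n,tri(a,b),onz(t,*a,z).round(1),onz(s,*b,z).round(1))
f=lambda x,y:(165+x/6-.5,175+y/6-.5)
g=lambda x,y:(305+x/6-.5,148+(y-300)/6-.5)
for p in [(80,72),(105,298),(225,50),(250,290)]: print("tine",onz(t,*f(*p),200).round(1))
for p in [(45,430),(225,553),(308,478)]: print("tineS",onz(s,*g(*p),200).round(1))
k=lambda x,y:(316+(x-396)/6-.5,178+y/6-.5)
for p in [(553,30),(716,103),(640,262),(468,190)]: print("keeper",onz(t,*k(*p),82).round(1))
for n,u,v,z in(("case",137,250,45),("sand",273,255,38),("guideA",273,163,36),("guideB",275,227,36)):print(n,onz(t,u,v,z).round(0))
K,P,M=cam("wrist"); print(K,P,M.round(3))
E
```

```text
handtop [534.2 227.  250.6] [532.7 224.9 256. ] [537.3 224.7 256. ]
flange [534.5 227.9 202.7] [533.5 226.5 206. ] [536.4 226.7 206. ]
collar [ 578.6 -234.2   75.1] [ 577.4 -233.6   80. ] [ 580.8 -235.    80. ]
tine [610.  271.1 200. ]
tine [502.2 257.3 200. ]
tine [619.2 202.9 200. ]
tine [504.4 190.1 200. ]
tineS [508.4 185.1 200. ]
tineS [622.5 202.5 200. ]
tineS [616.1 267.5 200. ]
keeper [ 639.3 -213.3   82. ]
keeper [ 598.4 -296.6   82. ]
keeper [ 515.6 -252.3   82. ]
keeper [ 555.3 -165.1   82. ]
case [445. 433.  45.]
sand [420.   8.  38.]
guideA [721.   2.  36.]
guideB [509.  -0.  36.]
[[307.11095537   0.         278.21640285]
 [  0.         307.11095537 210.49335944]
 [  0.           0.           1.        ]] [223.94707937 587.51510014 372.80967027] [[-0.257 -0.933 -0.252]
 [-0.966  0.249  0.064]
 [ 0.003  0.26  -0.966]]
```

```bash
python3 -m handwheel '[{"x":0.16,"y":-0.16,"z":0.06,"az":0.031},{"x":0.16,"y":-0.16,"z":0.06,"az":0.031},{"x":0.16,"y":-0.16,"z":0.06,"az":0.031},{"x":0.16,"y":-0.16,"z":0.06,"az":0.031},{"x":0.16,"y":-0.16,"z":0.06,"az":0.031},{"x":0.16,"y":-0.16,"z":0.06,"az":0.031},{"x":0.16,"y":-0.16,"z":0.06,"az":0.031},{"x":0.16,"y":-0.16,"z":0.06,"az":0.031}]' 1
python3 -m handwheel '[{"x":0.15,"y":-0.15},{"x":0.15,"y":-0.15},{"x":0.15,"y":-0.15},{"x":0.13,"y":-0.15},{"x":0},{"x":0},{"x":0},{"x":0}]'
python3 - <<'E'
from h import *
print(arm.read_state()["joints"]); c=cam("wrist"); im=shot("wrist","w1")
for X in [(535,227,256),(535,227,206)]: print(proj(c,X))
np.savez("w1.npz",K=c[0],P=c[1],M=c[2])
E
```

```text
[ 1.56964508e+00  3.85498065e-01  6.76928117e-03 -4.89420981e-04
 -1.19402527e+00 -2.58584598e-01]
[  7522.05874924 -10879.85218585]
[ 1657.54183948 -1969.29580001]invalid input at $[0]: expected keys x, y, z, ax, ay, az
invalid input at $[0]: expected keys x, y, z, ax, ay, az
```

View pics/w1.png

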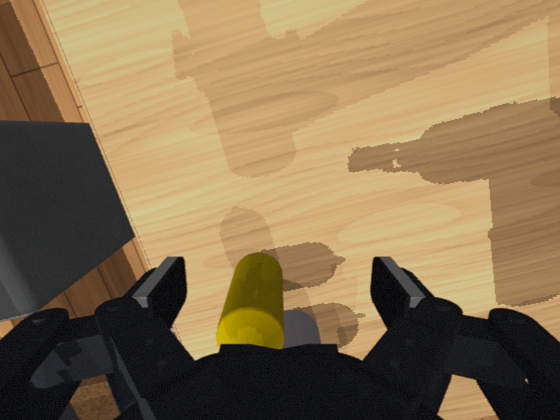

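The rows need all six keys, so nothing moved. The wrist view shows the start position, with scenery (a yellow bottle) far below it.

```bash
R='' ; python3 -m handwheel '[{"x":0.16,"y":-0.16,"z":0.06,"ax":0,"ay":0,"az":0.031},{"x":0.16,"y":-0.16,"z":0.06,"ax":0,"ay":0,"az":0.031},{"x":0.16,"y":-0.16,"z":0.06,"ax":0,"ay":0,"az":0.031},{"x":0.16,"y":-0.16,"z":0.06,"ax":0,"ay":0,"az":0.031},{"x":0.16,"y":-0.16,"z":0.06,"ax":0,"ay":0,"az":0.031},{"x":0.16,"y":-0.16,"z":0.06,"ax":0,"ay":0,"az":0.031},{"x":0.16,"y":-0.16,"z":0.06,"ax":0,"ay":0,"az":0.031},{"x":0.16,"y":-0.16,"z":0.06,"ax":0,"ay":0,"az":0.031}]' 1
python3 -m handwheel '[{"x":0.15,"y":-0.15,"z":0,"ax":0,"ay":0,"az":0},{"x":0.15,"y":-0.15,"z":0,"ax":0,"ay":0,"az":0},{"x":0.15,"y":-0.15,"z":0,"ax":0,"ay":0,"az":0},{"x":0.13,"y":-0.15,"z":0,"ax":0,"ay":0,"az":0},{"x":0,"y":0,"z":0,"ax":0,"ay":0,"az":0},{"x":0,"y":0,"z":0,"ax":0,"ay":0,"az":0},{"x":0,"y":0,"z":0,"ax":0,"ay":0,"az":0},{"x":0,"y":0,"z":0,"ax":0,"ay":0,"az":0}]'
python3 - <<'E'
from h import *
print(arm.read_state()["joints"]); c=cam("wrist"); im=shot("wrist","w2")
for X in [(535,227,256),(535,227,206)]: print(proj(c,X))
np.savez("w2.npz",K=c[0],P=c[1],M=c[2])
E
```

```text
clock: 0.95
position: [417.4, 346.4, 327.7]
ee_rot: [0.998, 0.066, -0.0, 0.0]
contact_force: [0.9, 1.9, 0.2]
gripper_width: 85.5
grasp_force: 0.0
clock: 1.75
position: [531.9, 228.8, 327.4]
ee_rot: [0.998, 0.066, 0.0, -0.0]
contact_force: [-0.0, 0.2, 0.6]
gripper_width: 85.0
grasp_force: 0.0
[ 6.85835788e-01  2.55552648e-01  5.97989856e-02 -1.13965058e-04
 -1.37494678e+00  1.01633764e+00]
[281.85276946 217.5174154 ]
[281.17827044 201.52944744]
```

View pics/w2.png

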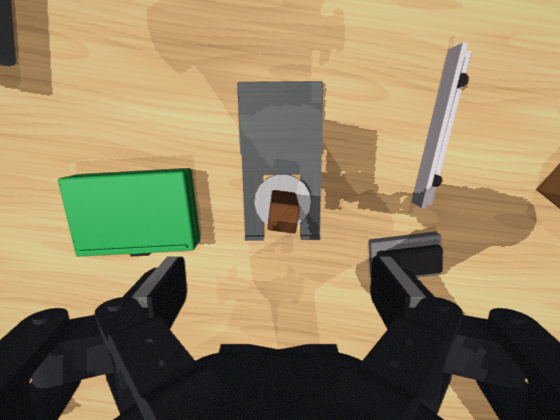

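The wrist view shows the fork at (238–323, 82–240), the flange at about (283,200) and the handle top at about (284,218). The handle looks slightly turned. I'll measure these more exactly.

```bash
python3 - <<'E'
from h import *
d=np.load("w2.npz"); c=(d["K"],d["P"],d["M"])
im=cv2.imread("pics/w2.png"); sub=im[160:245,230:335]; hsv=cv2.cvtColor(sub,cv2.COLOR_BGR2HSV)
# flange: light unsaturated
m=((hsv[...,1]<50)&(hsv[...,2]>130)).astype(np.uint8)
n,l,st,ce=cv2.connectedComponentsWithStats(m); i=1+st[1:,4].argmax(); 
cs,_=cv2.findContours((l==i).astype(np.uint8),0,1); hull=cv2.convexHull(cs[0]); e=cv2.fitEllipse(hull); print("fl",st[i],e,onz(c,e[0][0]+230,e[0][1]+160,206))
# fork edges
full=cv2.cvtColor(im,cv2.COLOR_BGR2HSV)
L=[];Rr=[]
for y in range(95,236,4):
    r=np.where((full[y,200:360,1]<60)&(full[y,200:360,2]<130))[0]+200
    L.append(onz(c,r.min()-.5,y,200)[:2]);Rr.append(onz(c,r.max()+.5,y,200)[:2])
for q in (L,Rr):
    v=cv2.fitLine(np.array(q,np.float32),cv2.DIST_HUBER,0,.01,.01).ravel();print("edge",np.degrees(np.arctan(v[1]/v[0])),v)
big=cv2.resize(im[170:245,235:335],None,fx=7,fy=7,interpolation=cv2.INTER_CUBIC);cv2.imwrite("pics/c2.png",np.clip(big*1.5,0,255).astype(np.uint8))
# tool frame
print(R.from_quat(arm.read_state()["ee_rot"]).as_matrix().round(4)[:,:2].T)
E
```

```text
fl [  24   15   56   49 1255] ((51.838905334472656, 40.73495864868164), (52.968257904052734, 56.2847900390625), 80.42782592773438) [535.79005318 226.51814304 206.        ]
edge 9.032782 [9.8759866e-01 1.5699954e-01 5.6033704e+02 2.6544952e+02]
edge 7.716028 [9.9094570e-01 1.3426341e-01 5.6730377e+02 1.9640141e+02]
[[ 9.914e-01  1.312e-01  1.000e-04]
 [ 1.312e-01 -9.914e-01 -2.000e-04]]
```

View pics/c2.png

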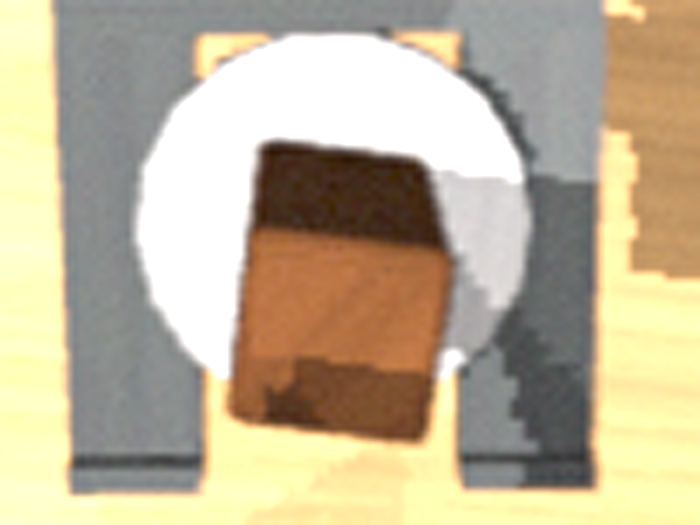

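The handle top's corners in the crop are at (252,228), (450,250), (428,440) and (232,415), so the handle is turned about 6° relative to the fork.

```bash
python3 - <<'E'
from h import *
d=np.load("w2.npz"); c=(d["K"],d["P"],d["M"])
q=np.array([onz(c,235+x/7-.5,170+y/7-.5,256)[:2] for x,y in[(252,228),(450,250),(428,440),(232,415)]])
print(q.round(1),q.mean(0)); 
for a,b in((1,0),(2,3),(0,3),(1,2)):
    v=q[a]-q[b];print(np.linalg.norm(v),np.degrees(np.arctan2(v[1],v[0])))
print(arm.read_state()["position"])
E
```

```text
[[545.4 236.6]
 [545.7 216.2]
 [525.1 215.4]
 [525.1 236.2]] [535.30824206 226.09466677]
20.423535504012946 -89.01220593801553
20.749777825344967 -90.14895364225794
20.252907792975773 1.2064310201000257
20.66826896076933 2.0951813644414874
[531.89422907 228.91353303 327.46419112]
```

```bash
python3 -m handwheel '[{"x":0.017,"y":-0.013,"z":-0.04,"ax":0,"ay":0,"az":-0.072},{"x":0,"y":0,"z":-0.08,"ax":0,"ay":0,"az":0},{"x":0,"y":0,"z":-0.08,"ax":0,"ay":0,"az":0},{"x":0,"y":0,"z":-0.08,"ax":0,"ay":0,"az":0},{"x":0,"y":0,"z":-0.08,"ax":0,"ay":0,"az":0},{"x":0,"y":0,"z":-0.08,"ax":0,"ay":0,"az":0},{"x":0,"y":0,"z":-0.08,"ax":0,"ay":0,"az":0},{"x":0,"y":0,"z":-0.045,"ax":0,"ay":0,"az":0}]' 1
python3 -m handwheel '[{"x":0,"y":0,"z":0,"ax":0,"ay":0,"az":0},{"x":0,"y":0,"z":0,"ax":0,"ay":0,"az":0},{"x":0,"y":0,"z":0,"ax":0,"ay":0,"az":0},{"x":0,"y":0,"z":0,"ax":0,"ay":0,"az":0},{"x":0,"y":0,"z":0,"ax":0,"ay":0,"az":0},{"x":0,"y":0,"z":0,"ax":0,"ay":0,"az":0},{"x":0,"y":0,"z":0,"ax":0,"ay":0,"az":0},{"x":0,"y":0,"z":0,"ax":0,"ay":0,"az":0}]' -1
```

```text
clock: 2.6
position: [534.9, 225.9, 213.1]
ee_rot: [1.0, 0.009, -0.001, 0.0]
contact_force: [-0.1, -0.6, -1.0]
gripper_width: 85.6
grasp_force: 0.0
clock: 3.4
position: [536.4, 225.7, 215.2]
ee_rot: [1.0, 0.008, 0.001, -0.0]
contact_force: [-0.6, 0.6, 5.1]
gripper_width: 21.3
grasp_force: 59.6
```

```bash
python3 -m handwheel '[{"x":0,"y":0,"z":0.02,"ax":0,"ay":0,"az":0},{"x":0,"y":0,"z":0.025,"ax":0,"ay":0,"az":0},{"x":0,"y":0,"z":0.025,"ax":0,"ay":0,"az":0},{"x":0,"y":0,"z":0.01,"ax":0,"ay":0,"az":0},{"x":0,"y":0,"z":0,"ax":0,"ay":0,"az":0},{"x":0,"y":0,"z":0,"ax":0,"ay":0,"az":0},{"x":0,"y":0,"z":0,"ax":0,"ay":0,"az":0},{"x":0,"y":0,"z":0,"ax":0,"ay":0,"az":0}]'
python3 -c "
from bench import arm;s=arm.read_state();print(s['joints'],s['contact_force'],s['wrist_torque'])"
```

```text
clock: 4.2
position: [535.8, 225.3, 230.0]
ee_rot: [1.0, 0.008, -0.0, 0.0]
contact_force: [-0.2, 0.2, -3.5]
gripper_width: 21.2
grasp_force: 58.8
[ 6.76592605e-01  3.11687345e-01 -1.04505782e-01 -7.27363295e-05
 -1.15516103e+00  9.10868601e-01] [-0.21996812  0.22889795 -3.49982076] [ 0.01008205 -0.00219339  0.00504786]
```

```bash
python3 -m handwheel '[{"x":-0.03,"y":-0.005,"z":0,"ax":0,"ay":0,"az":0},{"x":-0.06,"y":-0.009,"z":0,"ax":0,"ay":0,"az":0},{"x":-0.07,"y":-0.010,"z":0,"ax":0,"ay":0,"az":0},{"x":-0.07,"y":-0.010,"z":0,"ax":0,"ay":0,"az":0},{"x":-0.07,"y":-0.010,"z":0,"ax":0,"ay":0,"az":0},{"x":-0.07,"y":-0.010,"z":0,"ax":0,"ay":0,"az":0},{"x":-0.06,"y":-0.009,"z":0.02,"ax":0,"ay":0,"az":0},{"x":-0.02,"y":-0.003,"z":0.04,"ax":0,"ay":0,"az":0}]'
python3 -c "
from h import *
print(arm.read_state()['contact_force']);shot('scene','s3');print(proj(cam('scene'),(446,212,225)))
i=cv2.imread('pics/s3.png');cv2.imwrite('pics/s3c.png',cv2.resize(i[110:230,250:410],None,fx=4,fy=4))"
```

```text
clock: 5.0
position: [444.0, 211.5, 242.5]
ee_rot: [1.0, 0.009, -0.001, 0.0]
contact_force: [-0.1, -0.3, -3.9]
gripper_width: 21.2
grasp_force: 58.7
[-0.13261628 -0.34292281 -3.88461983]
[305.41151645 147.43518113]
```

View pics/s3c.png

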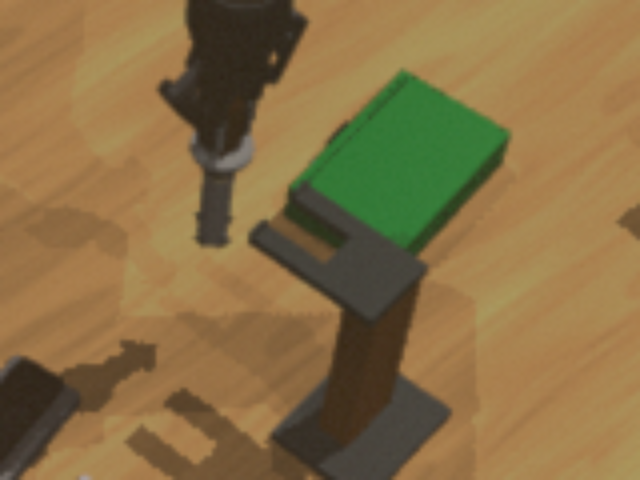

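The scene crop shows the skewer out of the fork, hanging straight in the gripper at about (215,200), clear of the tines.

```bash
python3 -m handwheel '[{"x":0,"y":-0.08,"z":0.01,"ax":0,"ay":0,"az":0},{"x":0.04,"y":-0.15,"z":0.02,"ax":0,"ay":0,"az":0},{"x":0.06,"y":-0.18,"z":0.02,"ax":0,"ay":0,"az":0},{"x":0.06,"y":-0.18,"z":0.02,"ax":0,"ay":0,"az":0},{"x":0.06,"y":-0.18,"z":0.02,"ax":0,"ay":0,"az":0},{"x":0.06,"y":-0.18,"z":0,"ax":0,"ay":0,"az":0},{"x":0.06,"y":-0.18,"z":0,"ax":0,"ay":0,"az":0},{"x":0.06,"y":-0.18,"z":0,"ax":0,"ay":0,"az":0}]'
python3 -m handwheel '[{"x":0.06,"y":-0.18,"z":0,"ax":0,"ay":0,"az":0},{"x":0.06,"y":-0.18,"z":0,"ax":0,"ay":0,"az":0},{"x":0.06,"y":-0.14,"z":0,"ax":0,"ay":0,"az":0},{"x":0.06,"y":-0.08,"z":0,"ax":0,"ay":0,"az":0},{"x":0.03,"y":-0.04,"z":0,"ax":0,"ay":0,"az":0},{"x":0,"y":0,"z":0,"ax":0,"ay":0,"az":0},{"x":0,"y":0,"z":0,"ax":0,"ay":0,"az":0},{"x":0,"y":0,"z":0,"ax":0,"ay":0,"az":0}]'
python3 - <<'E'
from h import *
s=arm.read_state();print(s["joints"],s["position"]); c=cam("wrist"); im=shot("wrist","w3"); np.savez("w3.npz",K=c[0],P=c[1],M=c[2])
print(proj(c,(579.6,-235,80)))
u,v=proj(c,(579.6,-235,80)).astype(int); x0,y0=max(u-80,0),max(v-60,0)
i=cv2.imread("pics/w3.png"); hsv=cv2.cvtColor(i,cv2.COLOR_BGR2HSV)
m=((hsv[...,1]<60)&(hsv[...,2]>110)).astype(np.uint8); m[:y0]=0;m[y0+120:]=0;m[:,:x0]=0;m[:,x0+160:]=0
n,l,st,ce=cv2.connectedComponentsWithStats(m)
for k in range(1,n):
    if st[k,4]>300:
        cs,_=cv2.findContours((l==k).astype(np.uint8),0,1);e=cv2.fitEllipse(cv2.convexHull(cs[0]));print(st[k],e,onz(c,*e[0],80))
cv2.imwrite("pics/c3.png",cv2.resize(i[y0:y0+120,x0:x0+160],None,fx=4,fy=4))
E
```

```text
clock: 5.85
position: [526.3, -52.2, 260.6]
ee_rot: [1.0, 0.008, 0.0, 0.0]
contact_force: [0.7, 1.1, -3.2]
gripper_width: 21.4
grasp_force: 59.4
clock: 6.65
position: [579.5, -172.9, 260.5]
ee_rot: [1.0, 0.009, -0.0, -0.0]
contact_force: [-0.2, 0.5, -4.2]
gripper_width: 21.2
grasp_force: 59.5
[-2.27341784e-02  3.32144379e-01  2.85283125e-03 -2.70963365e-04
 -1.24165696e+00  1.61137606e+00] [ 579.49397502 -172.94153289  260.48598452]
[336.43617205 192.13320673]
[ 305  160   61   62 2355] ((334.69854736328125, 190.75613403320312), (59.8495979309082, 61.346981048583984), 151.75814819335938) [ 581.06883199 -233.03915991   80.        ]
[ 256  214   69   38 1527] ((286.36419677734375, 237.2886505126953), (44.127037048339844, 73.68529510498047), 106.60607147216797) [ 527.34160996 -182.58797039   80.        ]
```

View pics/c3.png

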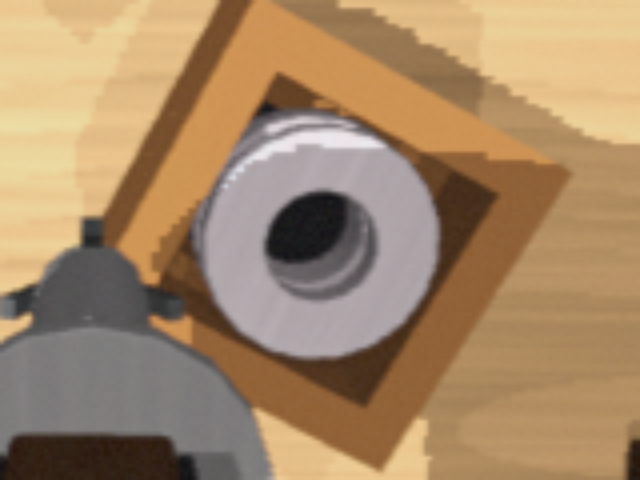

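The crop shows the top collar with its bore centre at (321,242), the well centre at the same place, and the skewer's nose and catches hanging straight at x=92.

```bash
python3 - <<'E'
from h import *
d=np.load("w3.npz"); c=(d["K"],d["P"],d["M"])
px=lambda x,y:(256+x/4-.5,132+y/4-.5)
for z in(140,155): print(onz(c,*px(92,302),z).round(1))
print(onz(c,*px(321,240),80).round(1), onz(c,*px(321,239),82).round(1)); print(arm.camera_params("wrist")["position"], d["P"])
E
```

```text
[ 577.5 -172.8  140. ]
[ 581.4 -172.8  155. ]
[ 580.3 -234.2   80. ] [ 581.  -233.8   82. ]
[ 645.21818039 -171.18581351  403.11469854] [ 645.18321041 -171.27419282  402.95149055]
```

```bash
python3 -m handwheel '[{"x":0.005,"y":-0.05,"z":0,"ax":0,"ay":0,"az":0},{"x":0,"y":-0.09,"z":0,"ax":0,"ay":0,"az":0},{"x":0,"y":-0.1,"z":0,"ax":0,"ay":0,"az":0},{"x":0,"y":-0.05,"z":-0.02,"ax":0,"ay":0,"az":0},{"x":0,"y":-0.0175,"z":-0.05,"ax":0,"ay":0,"az":0},{"x":0,"y":0,"z":-0.06,"ax":0,"ay":0,"az":0},{"x":0,"y":0,"z":-0.05,"ax":0,"ay":0,"az":0},{"x":0,"y":0,"z":-0.02,"ax":0,"ay":0,"az":0}]'
python3 -m handwheel '[{"x":0,"y":0,"z":-0.015,"ax":0,"ay":0,"az":0},{"x":0,"y":0,"z":-0.015,"ax":0,"ay":0,"az":0},{"x":0,"y":0,"z":-0.015,"ax":0,"ay":0,"az":0},{"x":0,"y":0,"z":-0.015,"ax":0,"ay":0,"az":0},{"x":0,"y":0,"z":-0.015,"ax":0,"ay":0,"az":0},{"x":0,"y":0,"z":-0.015,"ax":0,"ay":0,"az":0},{"x":0,"y":0,"z":-0.015,"ax":0,"ay":0,"az":0},{"x":0,"y":0,"z":0,"ax":0,"ay":0,"az":0}]'
```

```text
clock: 7.5
position: [580.0, -234.4, 218.0]
ee_rot: [1.0, 0.009, -0.002, -0.001]
contact_force: [0.2, 0.7, -3.9]
gripper_width: 21.5
grasp_force: 59.5
clock: 8.3
position: [581.1, -235.4, 200.0]
ee_rot: [1.0, 0.008, 0.0, 0.0]
contact_force: [-1.0, 2.1, 0.8]
gripper_width: 21.2
grasp_force: 60.1
```

```bash
python3 -m handwheel '[{"x":0,"y":0,"z":-0.01,"ax":0,"ay":0,"az":0},{"x":0,"y":0,"z":-0.01,"ax":0,"ay":0,"az":0},{"x":0,"y":0,"z":-0.01,"ax":0,"ay":0,"az":0},{"x":0,"y":0,"z":0,"ax":0,"ay":0,"az":0},{"x":0,"y":0,"z":0,"ax":0,"ay":0,"az":0},{"x":0,"y":0,"z":0,"ax":0,"ay":0,"az":0},{"x":0,"y":0,"z":0,"ax":0,"ay":0,"az":0},{"x":0,"y":0,"z":0,"ax":0,"ay":0,"az":0}]'
```

```text
clock: 9.1
position: [580.8, -235.2, 192.8]
ee_rot: [1.0, 0.008, -0.0, -0.0]
contact_force: [-1.0, 0.1, -4.1]
gripper_width: 21.3
grasp_force: 59.6
```

```bash
python3 -m handwheel '[{"x":0,"y":0,"z":-0.01,"ax":0,"ay":0,"az":0},{"x":0,"y":0,"z":-0.015,"ax":0,"ay":0,"az":0},{"x":0,"y":0,"z":-0.015,"ax":0,"ay":0,"az":0},{"x":0,"y":0,"z":-0.015,"ax":0,"ay":0,"az":0},{"x":0,"y":0,"z":-0.015,"ax":0,"ay":0,"az":0},{"x":0,"y":0,"z":-0.01,"ax":0,"ay":0,"az":0},{"x":0,"y":0,"z":0,"ax":0,"ay":0,"az":0},{"x":0,"y":0,"z":0,"ax":0,"ay":0,"az":0}]'
```

```text
clock: 9.9
position: [580.9, -235.2, 176.8]
ee_rot: [1.0, 0.008, -0.0, -0.0]
contact_force: [0.6, -0.5, -4.8]
gripper_width: 21.0
grasp_force: 59.4
```

```bash
python3 -m handwheel '[{"x":0,"y":0,"z":-0.01,"ax":0,"ay":0,"az":0},{"x":0,"y":0,"z":-0.015,"ax":0,"ay":0,"az":0},{"x":0,"y":0,"z":-0.015,"ax":0,"ay":0,"az":0},{"x":0,"y":0,"z":-0.015,"ax":0,"ay":0,"az":0},{"x":0,"y":0,"z":-0.015,"ax":0,"ay":0,"az":0},{"x":0,"y":0,"z":-0.015,"ax":0,"ay":0,"az":0},{"x":0,"y":0,"z":0,"ax":0,"ay":0,"az":0},{"x":0,"y":0,"z":0,"ax":0,"ay":0,"az":0}]'
```

```text
clock: 10.7
position: [580.5, -235.2, 159.4]
ee_rot: [1.0, 0.008, -0.001, -0.0]
contact_force: [1.8, 0.5, -5.1]
gripper_width: 21.3
grasp_force: 59.3
```

```bash
python3 -m handwheel '[{"x":0,"y":0,"z":-0.007,"ax":0,"ay":0,"az":0},{"x":0,"y":0,"z":-0.007,"ax":0,"ay":0,"az":0},{"x":0,"y":0,"z":-0.007,"ax":0,"ay":0,"az":0},{"x":0,"y":0,"z":-0.007,"ax":0,"ay":0,"az":0},{"x":0,"y":0,"z":-0.007,"ax":0,"ay":0,"az":0},{"x":0,"y":0,"z":0,"ax":0,"ay":0,"az":0},{"x":0,"y":0,"z":0,"ax":0,"ay":0,"az":0},{"x":0,"y":0,"z":0,"ax":0,"ay":0,"az":0}]'
```

```text
clock: 11.5
position: [580.9, -235.3, 153.0]
ee_rot: [1.0, 0.008, -0.0, -0.0]
contact_force: [0.7, -0.3, -3.8]
gripper_width: 21.1
grasp_force: 59.6
```

```bash
python3 -m handwheel '[{"x":0,"y":0,"z":-0.005,"ax":0,"ay":0,"az":0},{"x":0,"y":0,"z":-0.005,"ax":0,"ay":0,"az":0},{"x":0,"y":0,"z":0,"ax":0,"ay":0,"az":0},{"x":0,"y":0,"z":0,"ax":0,"ay":0,"az":0},{"x":0,"y":0,"z":0,"ax":0,"ay":0,"az":0},{"x":0,"y":0,"z":0,"ax":0,"ay":0,"az":0},{"x":0,"y":0,"z":0,"ax":0,"ay":0,"az":0},{"x":0,"y":0,"z":0,"ax":0,"ay":0,"az":0}]'
```

```text
clock: 12.3
position: [580.9, -235.3, 151.2]
ee_rot: [1.0, 0.008, -0.0, -0.0]
contact_force: [0.5, -0.1, -2.4]
gripper_width: 21.1
grasp_force: 59.6
```

```bash
python3 -m handwheel '[{"x":0,"y":0,"z":-0.004,"ax":0,"ay":0,"az":0},{"x":0,"y":0,"z":-0.004,"ax":0,"ay":0,"az":0},{"x":0,"y":0,"z":0,"ax":0,"ay":0,"az":0},{"x":0,"y":0,"z":0,"ax":0,"ay":0,"az":0},{"x":0,"y":0,"z":0,"ax":0,"ay":0,"az":0},{"x":0,"y":0,"z":0,"ax":0,"ay":0,"az":0},{"x":0,"y":0,"z":0,"ax":0,"ay":0,"az":0},{"x":0,"y":0,"z":0,"ax":0,"ay":0,"az":0}]'
```

```text
clock: 13.1
position: [580.9, -235.3, 149.7]
ee_rot: [1.0, 0.008, 0.0, 0.0]
contact_force: [0.2, 1.3, -3.8]
gripper_width: 21.2
grasp_force: 59.6
```

Back to baseline, so that was noise or a catch. I'll keep feeling downward.

```bash
python3 -m handwheel '[{"x":0,"y":0,"z":-0.005,"ax":0,"ay":0,"az":0},{"x":0,"y":0,"z":-0.005,"ax":0,"ay":0,"az":0},{"x":0,"y":0,"z":0,"ax":0,"ay":0,"az":0},{"x":0,"y":0,"z":0,"ax":0,"ay":0,"az":0},{"x":0,"y":0,"z":0,"ax":0,"ay":0,"az":0},{"x":0,"y":0,"z":0,"ax":0,"ay":0,"az":0},{"x":0,"y":0,"z":0,"ax":0,"ay":0,"az":0},{"x":0,"y":0,"z":0,"ax":0,"ay":0,"az":0}]'
```

```text
clock: 13.9
position: [580.9, -235.3, 147.7]
ee_rot: [1.0, 0.008, 0.0, 0.0]
contact_force: [0.7, -0.2, -4.5]
gripper_width: 21.5
grasp_force: 59.6
```

```bash
python3 -c "
from bench import arm
print(arm.read_state()['contact_force'])"
```

```text
[ 0.72437954 -0.23732309 -4.45735216]
```

```bash
python3 -m handwheel '[{"x":0,"y":0,"z":-0.005,"ax":0,"ay":0,"az":0},{"x":0,"y":0,"z":-0.005,"ax":0,"ay":0,"az":0},{"x":0,"y":0,"z":0,"ax":0,"ay":0,"az":0},{"x":0,"y":0,"z":0,"ax":0,"ay":0,"az":0},{"x":0,"y":0,"z":0,"ax":0,"ay":0,"az":0},{"x":0,"y":0,"z":0,"ax":0,"ay":0,"az":0},{"x":0,"y":0,"z":0,"ax":0,"ay":0,"az":0},{"x":0,"y":0,"z":0,"ax":0,"ay":0,"az":0}]'
```

```text
clock: 14.7
position: [581.0, -235.3, 145.8]
ee_rot: [1.0, 0.008, 0.0, 0.0]
contact_force: [0.3, 1.4, -1.3]
gripper_width: 21.2
grasp_force: 59.8
```

```bash
python3 -m handwheel '[{"x":0,"y":0,"z":-0.005,"ax":0,"ay":0,"az":0},{"x":0,"y":0,"z":0,"ax":0,"ay":0,"az":0},{"x":0,"y":0,"z":0,"ax":0,"ay":0,"az":0},{"x":0,"y":0,"z":0,"ax":0,"ay":0,"az":0},{"x":0,"y":0,"z":0,"ax":0,"ay":0,"az":0},{"x":0,"y":0,"z":0,"ax":0,"ay":0,"az":0},{"x":0,"y":0,"z":0,"ax":0,"ay":0,"az":0},{"x":0,"y":0,"z":0,"ax":0,"ay":0,"az":0}]'
```

```text
clock: 15.5
position: [581.1, -235.3, 145.0]
ee_rot: [1.0, 0.008, 0.0, 0.0]
contact_force: [-0.9, 0.2, 1.3]
gripper_width: 21.0
grasp_force: 60.1
```

```bash
python3 -m handwheel '[{"x":0,"y":0,"z":-0.005,"ax":0,"ay":0,"az":0},{"x":0,"y":0,"z":0,"ax":0,"ay":0,"az":0},{"x":0,"y":0,"z":0,"ax":0,"ay":0,"az":0},{"x":0,"y":0,"z":0,"ax":0,"ay":0,"az":0},{"x":0,"y":0,"z":0,"ax":0,"ay":0,"az":0},{"x":0,"y":0,"z":0,"ax":0,"ay":0,"az":0},{"x":0,"y":0,"z":0,"ax":0,"ay":0,"az":0},{"x":0,"y":0,"z":0,"ax":0,"ay":0,"az":0}]'
```

```text
clock: 16.3
position: [581.2, -235.4, 144.1]
ee_rot: [1.0, 0.008, 0.0, 0.0]
contact_force: [-0.8, 1.2, 5.3]
gripper_width: 21.3
grasp_force: 60.7
```

```bash
python3 -m handwheel '[{"x":0,"y":0,"z":0.01,"ax":0,"ay":0,"az":0},{"x":0,"y":0,"z":0.015,"ax":0,"ay":0,"az":0},{"x":0,"y":0,"z":0.02,"ax":0,"ay":0,"az":0},{"x":0,"y":0,"z":0.02,"ax":0,"ay":0,"az":0},{"x":0,"y":0,"z":0.02,"ax":0,"ay":0,"az":0},{"x":0,"y":0,"z":0.015,"ax":0,"ay":0,"az":0},{"x":0,"y":0,"z":0,"ax":0,"ay":0,"az":0},{"x":0,"y":0,"z":0,"ax":0,"ay":0,"az":0}]'
```

```text
clock: 17.1
position: [580.5, -235.1, 163.4]
ee_rot: [1.0, 0.008, -0.001, -0.0]
contact_force: [-1.5, 0.3, -6.2]
gripper_width: 21.6
grasp_force: 59.2
```

```bash
python3 -m handwheel '[{"x":0,"y":0,"z":0.02,"ax":0,"ay":0,"az":0},{"x":0,"y":0,"z":0.04,"ax":0,"ay":0,"az":0},{"x":0,"y":0,"z":0.04,"ax":0,"ay":0,"az":0},{"x":0,"y":0,"z":0.04,"ax":0,"ay":0,"az":0},{"x":0,"y":0,"z":0.04,"ax":0,"ay":0,"az":0},{"x":0,"y":0,"z":0.04,"ax":0,"ay":0,"az":0},{"x":0,"y":0,"z":0.04,"ax":0,"ay":0,"az":0},{"x":0,"y":0,"z":0.02,"ax":0,"ay":0,"az":0}]'
python3 -m handwheel '[{"x":0,"y":0,"z":0.03,"ax":0,"ay":0,"az":0},{"x":0,"y":0,"z":0.04,"ax":0,"ay":0,"az":0},{"x":0,"y":0,"z":0.04,"ax":0,"ay":0,"az":0},{"x":0,"y":0,"z":0.04,"ax":0,"ay":0,"az":0},{"x":0,"y":0,"z":0.04,"ax":0,"ay":0,"az":0},{"x":0,"y":0,"z":0.02,"ax":0,"ay":0,"az":0},{"x":0,"y":0,"z":0,"ax":0,"ay":0,"az":0},{"x":0,"y":0,"z":0,"ax":0,"ay":0,"az":0}]'
python3 -c "
from h import *
print(arm.read_state()['contact_force']);shot('scene','s4')
u,v=proj(cam('scene'),(580,-235,180)).astype(int);print(u,v)
i=cv2.imread('pics/s4.png');cv2.imwrite('pics/s4c.png',cv2.resize(i[v-60:v+60,max(u-80,0):u+80],None,fx=4,fy=4))"
```

```text
clock: 17.9
position: [581.6, -235.5, 221.3]
ee_rot: [1.0, 0.008, 0.001, 0.0]
contact_force: [0.1, -0.6, -7.0]
gripper_width: 21.1
grasp_force: 59.2
clock: 18.7
position: [580.7, -235.2, 261.4]
ee_rot: [1.0, 0.008, -0.0, -0.0]
contact_force: [0.0, -0.1, -8.0]
gripper_width: 21.2
grasp_force: 59.2
[ 0.03952688 -0.13516178 -7.96603953]
217 266
```

View pics/s4c.png

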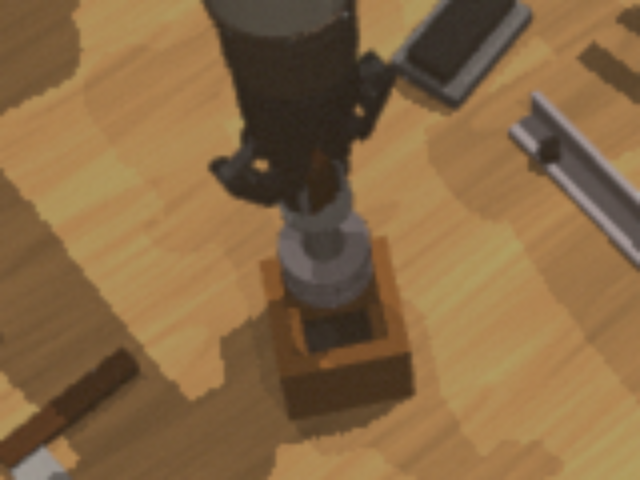

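The crop shows all three collars on the skewer, above the empty well. Next I carry it back to the fork's mouth.

```bash
python3 -m handwheel '[{"x":-0.02,"y":0.04,"z":0,"ax":0,"ay":0,"az":0},{"x":-0.05,"y":0.09,"z":0,"ax":0,"ay":0,"az":0},{"x":-0.08,"y":0.15,"z":0,"ax":0,"ay":0,"az":0},{"x":-0.1,"y":0.17,"z":0,"ax":0,"ay":0,"az":0},{"x":-0.1,"y":0.17,"z":0,"ax":0,"ay":0,"az":0},{"x":-0.1,"y":0.17,"z":0,"ax":0,"ay":0,"az":0},{"x":-0.08,"y":0.17,"z":0,"ax":0,"ay":0,"az":0},{"x":-0.06,"y":0.17,"z":0,"ax":0,"ay":0,"az":0}]'
python3 -m handwheel '[{"x":-0.04,"y":0.17,"z":0,"ax":0,"ay":0,"az":0},{"x":-0.04,"y":0.17,"z":0,"ax":0,"ay":0,"az":0},{"x":0,"y":0.17,"z":0,"ax":0,"ay":0,"az":0},{"x":0,"y":0.17,"z":0,"ax":0,"ay":0,"az":0},{"x":0,"y":0.16,"z":0,"ax":0,"ay":0,"az":0},{"x":0,"y":0.14,"z":0,"ax":0,"ay":0,"az":0},{"x":0,"y":0.09,"z":0,"ax":0,"ay":0,"az":0},{"x":0,"y":0.04,"z":0,"ax":0,"ay":0,"az":0}]'
python3 -m handwheel '[{"x":0,"y":0,"z":-0.02,"ax":0,"ay":0,"az":0.02},{"x":0,"y":0,"z":-0.03,"ax":0,"ay":0,"az":0.02},{"x":0,"y":0,"z":-0.03,"ax":0,"ay":0,"az":0.02},{"x":0,"y":0,"z":-0.03,"ax":0,"ay":0,"az":0.02},{"x":0,"y":0,"z":-0.03,"ax":0,"ay":0,"az":0},{"x":0,"y":0,"z":-0.01,"ax":0,"ay":0,"az":0},{"x":0,"y":0,"z":0,"ax":0,"ay":0,"az":0},{"x":0,"y":0,"z":0,"ax":0,"ay":0,"az":0}]'
python3 -c "
from h import *
print(arm.read_state()['position']);shot('scene','s5')
i=cv2.imread('pics/s5.png');cv2.imwrite('pics/s5c.png',cv2.resize(i[110:230,250:410],None,fx=4,fy=4))"
```

```text
clock: 19.55
position: [460.9, -8.1, 261.8]
ee_rot: [1.0, 0.008, -0.0, -0.0]
contact_force: [0.5, 0.8, -6.5]
gripper_width: 21.5
grasp_force: 59.7
clock: 20.35
position: [446.5, 214.1, 261.6]
ee_rot: [1.0, 0.009, -0.0, -0.0]
contact_force: [0.2, -0.6, -7.5]
gripper_width: 21.3
grasp_force: 59.9
clock: 21.15
position: [447.1, 212.7, 232.0]
ee_rot: [0.997, 0.071, 0.0, -0.0]
contact_force: [-0.0, 0.4, -7.1]
gripper_width: 21.4
grasp_force: 59.8
[447.13377436 212.65978153 232.03093324]
```

View pics/s5c.png

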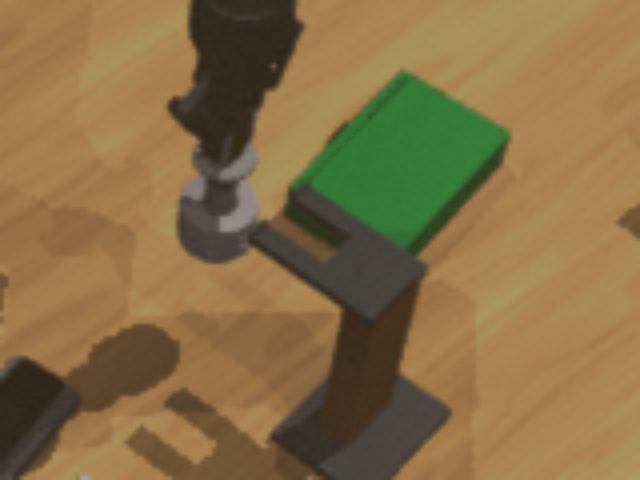

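The skewer with its collars hangs at the fork's mouth, below and in front of the tines. Next it goes in along the fork's x.

```bash
python3 -m handwheel '[{"x":0.03,"y":0.0045,"z":0,"ax":0,"ay":0,"az":0},{"x":0.07,"y":0.0105,"z":0,"ax":0,"ay":0,"az":0},{"x":0.09,"y":0.0135,"z":0,"ax":0,"ay":0,"az":0},{"x":0.09,"y":0.0135,"z":0,"ax":0,"ay":0,"az":0},{"x":0.08,"y":0.012,"z":0,"ax":0,"ay":0,"az":0},{"x":0.06,"y":0.009,"z":0,"ax":0,"ay":0,"az":0},{"x":0.0225,"y":0.003,"z":0,"ax":0,"ay":0,"az":0},{"x":0,"y":0,"z":0,"ax":0,"ay":0,"az":0}]'
python3 -m handwheel '[{"x":0,"y":0,"z":-0.02,"ax":0,"ay":0,"az":0},{"x":0,"y":0,"z":-0.02,"ax":0,"ay":0,"az":0},{"x":0,"y":0,"z":-0.015,"ax":0,"ay":0,"az":0},{"x":0,"y":0,"z":-0.01,"ax":0,"ay":0,"az":0},{"x":0,"y":0,"z":0,"ax":0,"ay":0,"az":0},{"x":0,"y":0,"z":0,"ax":0,"ay":0,"az":0},{"x":0,"y":0,"z":0,"ax":0,"ay":0,"az":0},{"x":0,"y":0,"z":0,"ax":0,"ay":0,"az":0}]'
```

```text
clock: 22.0
position: [535.7, 225.9, 231.3]
ee_rot: [0.997, 0.071, -0.0, 0.0]
contact_force: [-0.5, -0.2, -7.0]
gripper_width: 21.4
grasp_force: 59.8
clock: 22.8
position: [535.5, 225.9, 218.9]
ee_rot: [0.997, 0.071, 0.0, -0.0]
contact_force: [-0.4, 0.1, -6.3]
gripper_width: 21.5
grasp_force: 59.9
```

Now the last millimetres, down gently until the load comes off.

```bash
python3 -m handwheel '[{"x":0,"y":0,"z":-0.005,"ax":0,"ay":0,"az":0},{"x":0,"y":0,"z":-0.005,"ax":0,"ay":0,"az":0},{"x":0,"y":0,"z":-0.005,"ax":0,"ay":0,"az":0},{"x":0,"y":0,"z":0,"ax":0,"ay":0,"az":0},{"x":0,"y":0,"z":0,"ax":0,"ay":0,"az":0},{"x":0,"y":0,"z":0,"ax":0,"ay":0,"az":0},{"x":0,"y":0,"z":0,"ax":0,"ay":0,"az":0},{"x":0,"y":0,"z":0,"ax":0,"ay":0,"az":0}]'
```

```text
clock: 23.6
position: [535.4, 225.9, 215.7]
ee_rot: [0.997, 0.071, 0.0, -0.0]
contact_force: [-0.2, -0.1, -7.0]
gripper_width: 21.5
grasp_force: 59.9
```

```bash
python3 -m handwheel '[{"x":0,"y":0,"z":-0.005,"ax":0,"ay":0,"az":0},{"x":0,"y":0,"z":0,"ax":0,"ay":0,"az":0},{"x":0,"y":0,"z":0,"ax":0,"ay":0,"az":0},{"x":0,"y":0,"z":0,"ax":0,"ay":0,"az":0},{"x":0,"y":0,"z":0,"ax":0,"ay":0,"az":0},{"x":0,"y":0,"z":0,"ax":0,"ay":0,"az":0},{"x":0,"y":0,"z":0,"ax":0,"ay":0,"az":0},{"x":0,"y":0,"z":0,"ax":0,"ay":0,"az":0}]'
```

```text
clock: 24.4
position: [535.6, 226.0, 215.3]
ee_rot: [0.997, 0.071, 0.0, -0.0]
contact_force: [-2.7, 0.0, 0.9]
gripper_width: 21.4
grasp_force: 60.5
```

Contact at the expected height, and the load is off. I release and rise.

```bash
python3 -m handwheel '[{"x":0,"y":0,"z":0,"ax":0,"ay":0,"az":0},{"x":0,"y":0,"z":0,"ax":0,"ay":0,"az":0},{"x":0,"y":0,"z":0,"ax":0,"ay":0,"az":0},{"x":0,"y":0,"z":0,"ax":0,"ay":0,"az":0},{"x":0,"y":0,"z":0,"ax":0,"ay":0,"az":0},{"x":0,"y":0,"z":0,"ax":0,"ay":0,"az":0},{"x":0,"y":0,"z":0,"ax":0,"ay":0,"az":0},{"x":0,"y":0,"z":0,"ax":0,"ay":0,"az":0}]' 1
python3 -m handwheel '[{"x":0,"y":0,"z":0.03,"ax":0,"ay":0,"az":0},{"x":0,"y":0,"z":0.08,"ax":0,"ay":0,"az":0},{"x":0,"y":0,"z":0.1,"ax":0,"ay":0,"az":0},{"x":0,"y":0,"z":0.1,"ax":0,"ay":0,"az":0},{"x":0,"y":0,"z":0.1,"ax":0,"ay":0,"az":0},{"x":0,"y":0,"z":0.1,"ax":0,"ay":0,"az":0},{"x":0,"y":0,"z":0.05,"ax":0,"ay":0,"az":0},{"x":0,"y":0,"z":0,"ax":0,"ay":0,"az":0}]'
python3 - <<'E'
from h import *
print(arm.read_state()["contact_force"]); c=cam("wrist"); im=shot("wrist","w6")
u,v=proj(c,(535.6,226.3,206)).astype(int); y0,x0=v-45,u-50
i=cv2.imread("pics/w6.png"); hsv=cv2.cvtColor(i,cv2.COLOR_BGR2HSV)[y0:y0+90,x0:x0+100]
m=((hsv[...,1]<50)&(hsv[...,2]>130)).astype(np.uint8)
n,l,st,ce=cv2.connectedComponentsWithStats(m)
for k in range(1,n):
    if st[k,4]>200:
        cs,_=cv2.findContours((l==k).astype(np.uint8),0,1);e=cv2.fitEllipse(cv2.convexHull(cs[0]));print(st[k],e,onz(c,e[0][0]+x0,e[0][1]+y0,206))
E
```

```text
clock: 25.2
position: [535.4, 225.9, 214.7]
ee_rot: [0.997, 0.071, -0.0, 0.0]
contact_force: [0.4, -0.0, -0.1]
gripper_width: 85.6
grasp_force: 0.0
clock: 26.0
position: [535.9, 226.2, 328.5]
ee_rot: [0.997, 0.071, 0.002, -0.001]
contact_force: [0.2, -0.5, -1.6]
gripper_width: 85.6
grasp_force: 0.0
[ 0.22790651 -0.54488008 -1.58401981]
[  23   19   55   50 1193] ((50.22064971923828, 43.398895263671875), (54.780418395996094, 61.837501525878906), 0.028309635818004608) [537.12411294 226.92957935 206.        ]
```

```bash
python3 -c "
from bench import arm
print(arm.job_done())"
```

```text
the job is handed in; nothing more can be done
None
```

The skewer was set back in the fork with the three collars on it and released, and the job is handed in; it returned no verdict, but the flange measured within about 2 mm of its starting position and the collars were last seen on the rod before it entered the fork.

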